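# Lay out a blue glaze line blend in the sample tray

## Task

Lay the four blue-glazed test tiles on buff clay in the sample tray, glaze up, one centred on each felt pad and square with it, from the palest at the tray's white end to the darkest at its dark blue end. One of them is still in the stoning jig: lift its red-handled clamp bar right up and only then slide that tile along the bed out from beneath it before picking it up. Set the tiles down, do not drop them, and leave the green tile, the blue tile on red clay and the grey rubbing stone where they lie.

Things in the scene. Friction and masses are not known exactly. Their poses are not given: they have to be found in the camera images.
- tray: Fixed wooden sample tray, outside 143 x 272 mm, inside 121 (x) x 260 (y), floor 6 mm and lip 12 mm above the bench. Origin at bench level under the middle of the pads. Four grey felt pads 103 x 40 mm, flush with the floor, long side along tray x, centres at x = 0, y = +87 (white-painted end, palest, 1 dot on rail), +29 (2 dots), -29 (3), -87 mm (dark blue end, darkest, 4). Tiles lie along tray x.
- jig: Fixed dark brown board jig; bed x -85..65, y -38..77 mm, its top 18 mm above the bench. Origin at bench level about under the clamped tile's middle, tile along jig x. Tile slides out to -x, where all is free; a back stop 8 mm high stands at x 52..65. The bar crosses the tile along y at x 26..44, 18 mm wide, so the tile's front 70 mm are free. Two hinge cheeks 40 mm high at y 46..72, x 18..53.
- bar (a joint): Jig's clamp bar, rad: 0 = down (start), 1.05 = up at its stop. Hinge axis along jig x through jig (35, 55, 34.5) mm; down, the bar is level at z 34.5 and runs to -y. Red grip sleeve at its free end, 16 wide (x), 14 high, 93 to 129 mm from the axis, beyond the bed's edge. Friction hinge, about 1.5 N at the sleeve, stays where left. Right up: over 0.8; its tip, 140 mm up, then leans over the tile.
- tile_pale: Flat fired glaze test tile, 95 x 32 x 9 mm (x, y, z), 60 g; origin at the centre of its underside, x along its length, z up through the glazed face. Buff clay, very pale blue glaze, one brown dot on the bare end. Lies loose and flat on the bench, on any of six spots in the middle of the bench, its long axis within 30 degrees of world x. Goes to tray y = +87 mm.
- tile_light: Flat fired glaze test tile, 95 x 32 x 9 mm (x, y, z), 60 g; origin at the centre of its underside, x along its length, z up through the glazed face. Buff clay, light blue glaze, two brown dots on the bare end. Lies loose and flat on the bench, on any of six spots in the middle of the bench, its long axis within 30 degrees of world x. Goes to tray y = +29 mm.
- tile_mid: Flat fired glaze test tile, 95 x 32 x 9 mm (x, y, z), 60 g; origin at the centre of its underside, x along its length, z up through the glazed face. Buff clay, strong mid blue glaze, three brown dots on the bare end. At the start it lies on the bed of the jig under the clamp bar, its length along jig x. Goes to tray y = -29 mm.
- tile_dark: Flat fired glaze test tile, 95 x 32 x 9 mm (x, y, z), 60 g; origin at the centre of its underside, x along its length, z up through the glazed face. Buff clay, blue-black glaze, four brown dots on the bare end. Lies loose and flat on the bench, on any of six spots in the middle of the bench, its long axis within 30 degrees of world x. Goes to tray y = -87 mm.
- tile_red_clay: Flat fired glaze test tile, 95 x 32 x 9 mm (x, y, z), 60 g; origin at the centre of its underside, x along its length, z up through the glazed face. Look-alike: mid blue glaze but on brick-red clay (red bare end and edges). Lies loose and flat on the bench, on any of six spots in the middle of the bench, its long axis within 30 degrees of world x. Leave it.
- tile_green: Flat fired glaze test tile, 95 x 32 x 9 mm (x, y, z), 60 g; origin at the centre of its underside, x along its length, z up through the glazed face. Look-alike: buff clay with green glaze. Lies loose and flat on the bench, on any of six spots in the middle of the bench, its long axis within 30 degrees of world x. Leave it.
- stone: Grey two-layer rubbing stone, 80 x 30 x 20 mm, no glaze, 110 g; origin at the centre of its underside, x along its length. Lies loose and flat on the bench, on any of six spots in the middle of the bench, its long axis within 30 degrees of world x. Leave it.

How it is judged:
By the outcome, as a careful person would: the job done as asked, in the order asked, and still so for the second after the job is handed in, with the robot touching nothing.
It also fails if it takes over 115 s, if anything falls off the work surface, if the arm or the gripper's body presses on something with over 40 N, if the wrist force passes 120 N, or if a joint passes its speed limit or range.

## Robot

A 6-joint arm with a two-finger parallel gripper is mounted at the origin on the work surface. World frame = base frame: x ahead of the robot, y to its left, z up, the work surface at z = 0. Lengths are in m, angles in degrees, forces in N, time in s.
With the tool pointing down it reaches from about 0.325 to 0.875 m from the base axis. Payload 4.4 kg.
Tool frame: the origin (TCP) lies where the fingers leave the gripper's body, on its centre line; the fingertips stand bot.tcp_to_tips ahead of it and the grasp point (between the pads) lies 54 mm ahead of it (bot.tcp_to_tips is the distance from the TCP to the fingertips, in m); z points along the fingers, y is the line along which they close (so a half turn about z gives the same grasp; the last joint's range is limited). The gripper opens to 85 mm and grips with 20 to 120 N. Pads are 22 mm wide; open, the fingers measure 114 mm over their backs; the gripper's body (76 mm by 85 mm) begins 54 mm behind the grasp point. The pads swing forward as they close: fully open they stand 13 mm farther back than shut.
Start: joints at [64.601, 11.837, 88.321, -0, 79.842, -8.623], TCP at [0.166, 0.551, 0.304] pointing down, gripper open.
Joint ranges: [-156.59, 156.59], [-49.26, 127.26], [12.9, 141.05], [-63.56, 243.56], [4.71, 150.69], [-161.64, 161.64]. Speed limits (degrees/s): [159.86, 159.86, 180, 180, 180, 180].

## Interface

Orientations are given as [roll, pitch, yaw] about the fixed x, y, z axes, in that order (R = Rz(yaw) Ry(pitch) Rx(roll)).
In Python, from plant import monitor, imaging, bot gives the robot as it stands.
- The arm moves only by the shell command python3 -m crank 'ROWS' [FORCE]. ROWS is a JSON object whose key "steps" holds a list of rows, 1 to 8 of them, each of 5 numbers: dx, dy, dz in fractions of the full range, 1 being 1 m, then a turn about the tool's z in a scale on which 1.0 is 180 degrees, then the finger opening in m; each row is the pose to reach, as a shift and turn from the pose commanded when the command began, along the tool's axes at that moment; what a row does not reach only later rows make up. A row lasts 1/10 s, in which the tool goes at most 0.05 m and 8.59 degrees, less where a joint would pass 70% of its speed; a pose out of reach is approached as far as the arm can. The fingers move at their own pace and stop on an object; FORCE is the grip in N (left out, the last holds). Time passes only in rows, so rows that do not move let the fingers close. It prints the time, the measured TCP pose, the force, the opening and the grip force at its end. No shift or turn number may pass 1 either way. Input that does not fit is refused with a message, and nothing moves.
- monitor.read_state(): the state, without advancing time (a new reading comes with each control period).
- imaging.grab_frame(name): name is "scene" or "top"; returns a dict with "color" (384x512x3 uint8, red, green, blue), "fx", "fy", "cx", "cy" (pixels), "R" (3x3) and "t" (3): a world point X has camera coordinates R X + t. Camera axes: x right, y down, z forward; pixel columns grow to the right and rows downward; lengths in m; the calibration is good to about 2 mm. A picture is of the moment at which its call begins. There is no depth.
- bot.job_done(): hands the job in; it is judged then, once.
The state is a dict: "time": time; "joint_pos": joint angles; "qd": joint speeds; "tau": joint torques, N m; "ee_pos": TCP position; "ee_rot": TCP orientation; "force": force on the tool from outside, world axes, zero at the start; "torque": the same for the moment, N m; "grip_width": finger opening in m; "grasp_force": force on a finger pad.
Only numpy, scipy, OpenCV 4.12 (cv2) and the standard library are available. Lean on these libraries where they do the work, as an engineer would, in place of code of your own. Each camera call takes 0.05 s, during which the arm holds its last target. There are 200 camera calls.

## Working session

There is one attempt and no reset: what is moved stays moved. The work goes in short steps, Python scripts to look and compute and a shell command to move; the robot and the scene stay as the last step left them, time stands still between calls to the robot, and variables do not carry over. Pictures are saved under pics/ and viewed, at most 14 in all, crops included, and the job is handed in when it is done.

```bash
ls; mkdir -p pics; python3 - <<'E'
from plant import monitor, imaging, bot
import cv2,numpy as np
np.set_printoptions(precision=4,suppress=True)
print(monitor.read_state(), bot.tcp_to_tips)
for n in("scene","top"):
    f=imaging.grab_frame(n); cv2.imwrite(f"pics/{n}0.png",f["color"][:,:,::-1])
    np.savez(f"{n}0.npz",**f)
    print(n,f["fx"],f["fy"],f["cx"],f["cy"],f["R"],f["t"], -f["R"].T@f["t"])
    cv2.imwrite(f"pics/{n}0b.png",cv2.resize(f["color"][:,:,::-1],(800,600),interpolation=cv2.INTER_CUBIC))
E
```

```text
pics
{'time': 0.0, 'joint_pos': array([64.6014, 11.8841, 88.4072, -0.0002, 79.8411, -8.6226]), 'qd': array([-0.0422, -0.0335, -0.0294, -0.0179, -0.015 ,  0.1061]), 'tau': array([  0.0004, -38.3041, -29.1596,  -0.    ,   0.0105,   0.    ]), 'ee_pos': array([0.1657, 0.55  , 0.3027]), 'ee_rot': array([-179.869 ,   -0.0196,  163.224 ]), 'force': array([-0.4774, -0.242 ,  0.0543]), 'torque': array([ 0.0022, -0.0016, -0.0043]), 'grasp_force': 0.0, 'grip_width': 0.08547026035166103} 0.0726
scene 369.6683408141471 369.6683408141471 252.62335844507993 184.58120575451713 [[ 0.8447  0.5353  0.0045]
 [ 0.4195 -0.6567 -0.6268]
 [-0.3325  0.5313 -0.7792]] [-0.485  -0.1746  1.2389] [ 0.8949 -0.5133  0.8581]
top 450.6516815626902 450.6516815626902 254.05791792224855 195.32013197982192 [[-0.0175 -0.9998 -0.005 ]
 [-0.9815  0.0182 -0.1908]
 [ 0.1909  0.0015 -0.9816]] [0.0219 0.5325 1.1798] [0.2978 0.0104 1.2598]
```

View pics/top0b.png

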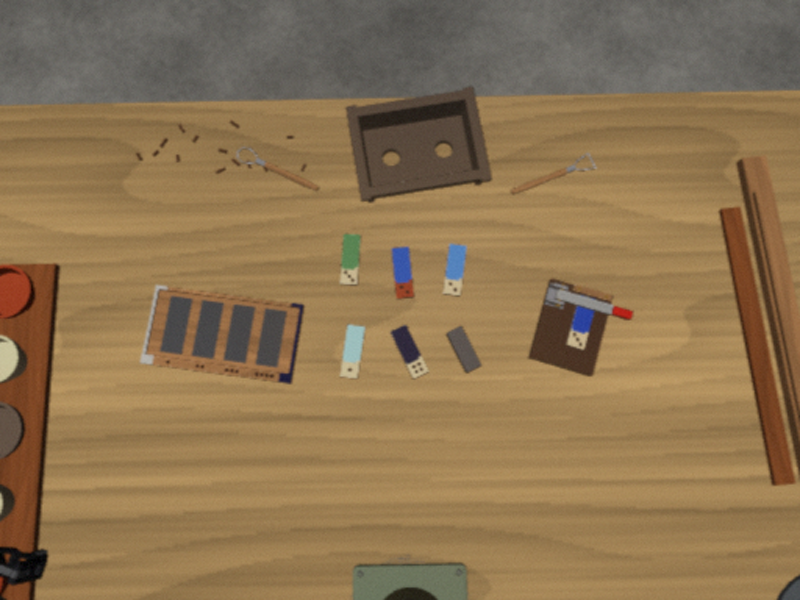

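View pics/scene0b.png

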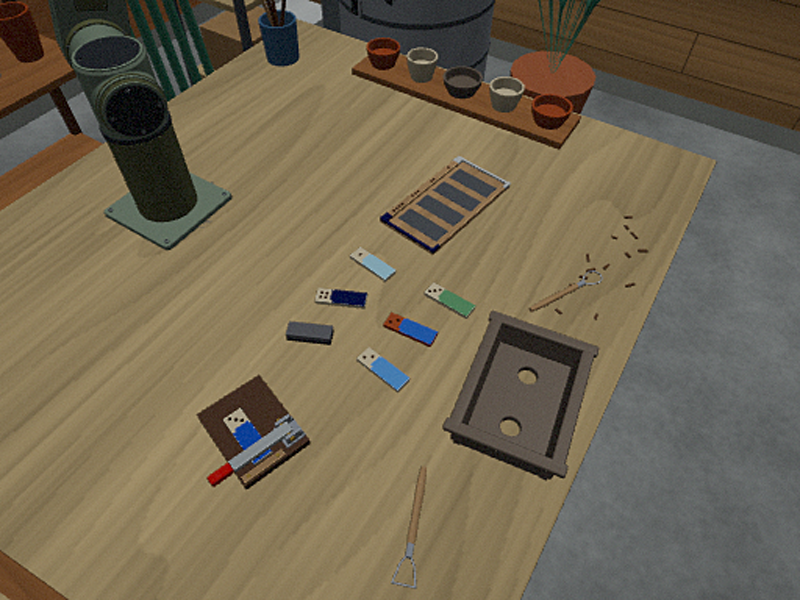

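```bash
cat > crop.py <<'E'
import cv2,numpy as np
def crop(img,x0,y0,w,h,s):
    c=cv2.resize(img[y0:y0+h,x0:x0+w,::-1],(w*s,h*s),interpolation=cv2.INTER_CUBIC)
    c=cv2.convertScaleAbs(c,alpha=1.5)
    for v in range((x0+9)//10*10,x0+w,10):
        X=int((v-x0+.5)*s); cv2.line(c,(X,0),(X,5),(0,255,255),1); cv2.putText(c,str(v),(X-9,14),0,.33,(0,255,255),1)
    for v in range((y0+9)//10*10,y0+h,10):
        Y=int((v-y0+.5)*s); cv2.line(c,(0,Y),(5,Y),(0,255,255),1); cv2.putText(c,str(v),(6,Y+4),0,.33,(0,255,255),1)
    return c
E
python3 - <<'E'
from crop import *
t=np.load("top0.npz")["color"];s=np.load("scene0.npz")["color"]
cv2.imwrite("pics/a.png",crop(t,212,145,100,100,6))
j=crop(t,335,172,74,74,5); r=crop(t,86,175,112,74,3)
r=crop(t,86,178,110,70,7)
cv2.imwrite("pics/b.png",r)
cv2.imwrite("pics/c.png",crop(t,335,172,74,74,8))
cv2.imwrite("pics/d.png",crop(s,175,150,133,100,6))
cv2.imwrite("pics/e.png",crop(s,120,235,82,80,7))
E
```

```text
(no output)
```

View pics/a.png

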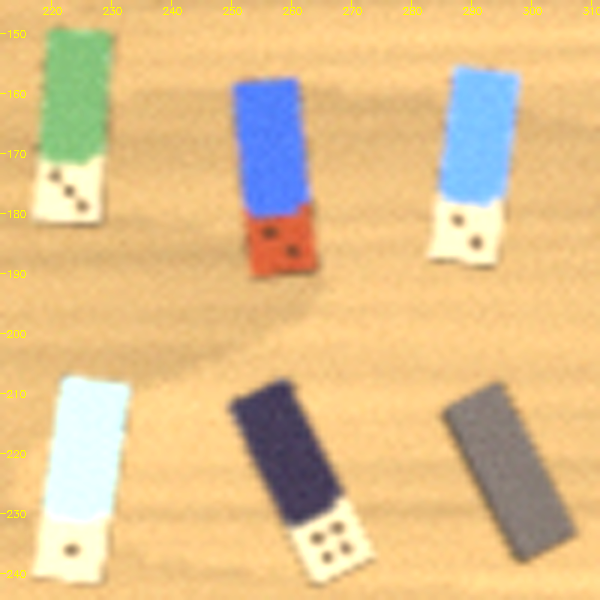

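View pics/b.png

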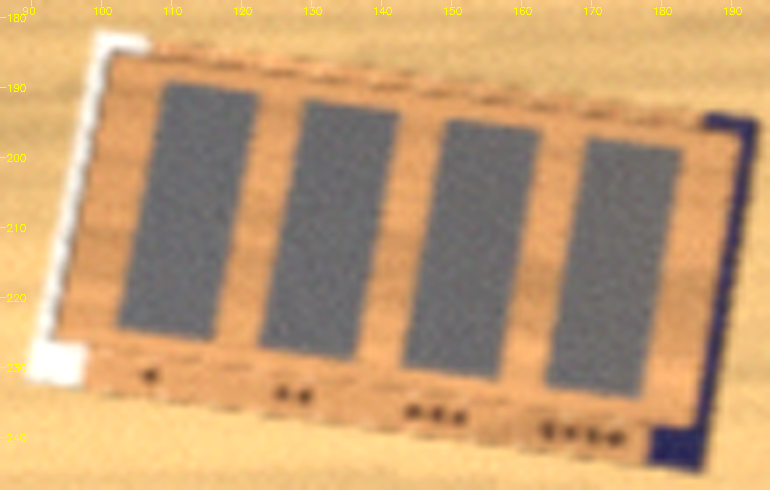

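View pics/c.png

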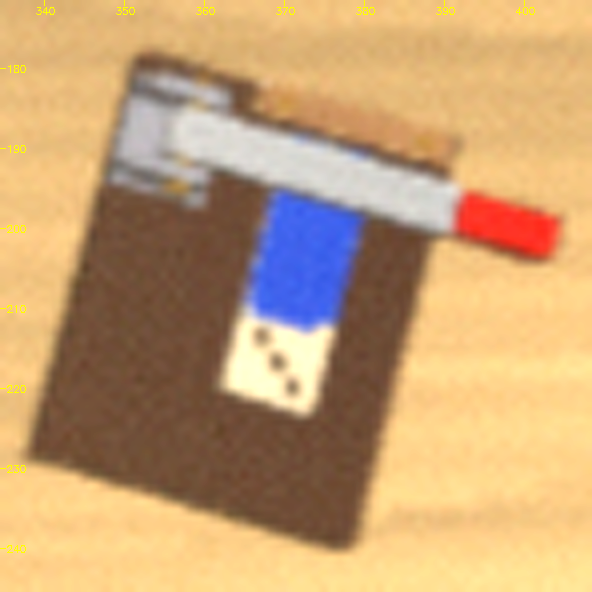

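View pics/d.png

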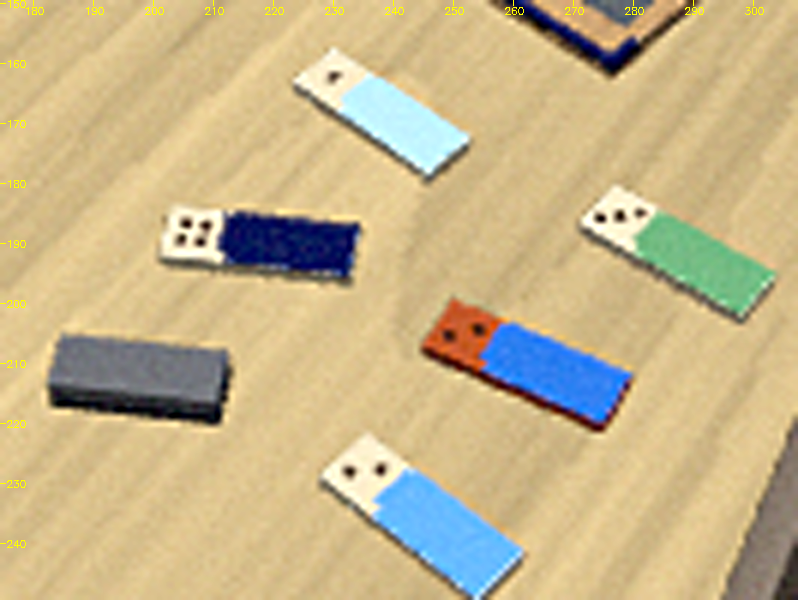

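View pics/e.png

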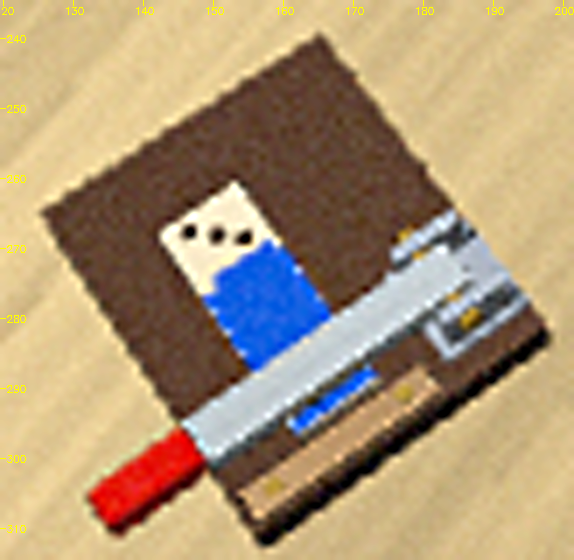

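```bash
python3 - <<'E'
from crop import *
s=np.load("scene0.npz")["color"]
cv2.imwrite("pics/f.png",crop(s,240,97,92,70,8))
E
```

```text
(no output)
```

View pics/f.png

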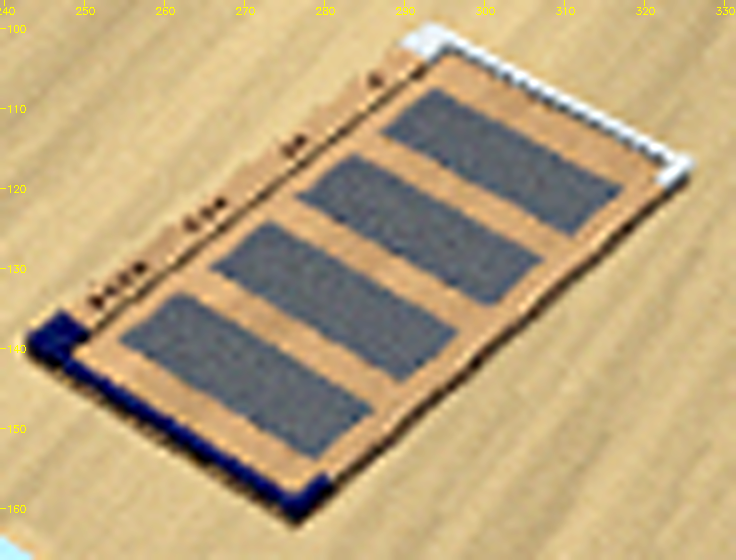

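The top crop (×6) shows pale corners at (61,377)…(33,577), light at (455,67)…(428,257) and dark at (230,402)…(318,584). The pads, jig and sleeve corners are clear in both views, so I'll triangulate them.

```bash
cat > fit.py <<'E'
import numpy as np
from scipy.optimize import least_squares
np.set_printoptions(precision=4,suppress=True)
T=dict(np.load("top0.npz"));S=dict(np.load("scene0.npz"))
def proj(c,P):
    q=P@c["R"].T+c["t"]; return np.c_[c["fx"]*q[:,0]/q[:,2]+c["cx"],c["fy"]*q[:,1]/q[:,2]+c["cy"]]
def px(pts,s,x0,y0): return np.array(pts,float)/s+[x0-.5,y0-.5]
def fit(name,model,top,scene,g):
    """model Nx3 local pts; top/scene dict idx->pixel"""
    m=np.array(model,float)
    def W(p):
        c,s=np.cos(p[3]),np.sin(p[3]); return m@np.array([[c,-s,0],[s,c,0],[0,0,1]]).T+p[:3]
    def f(p,ks=(0,1)):
        w=W(p); r=[]
        for k,(c,o) in enumerate(((T,top),(S,scene))):
            if k in ks and o: r.append((proj(c,w[list(o)])-np.array(list(o.values()))).ravel())
        return np.concatenate(r)
    r=least_squares(f,g); p=r.x
    rr=least_squares(lambda q:f([q[0],q[1],p[2],q[2]],(0,)),[p[0],p[1],p[3]]).x
    print(name,"xyz mm",p[:3]*1e3,"yaw",round(np.degrees(p[3]),2),"rms px",np.sqrt(np.mean(r.fun**2)).round(2),"| top only",rr[:2]*1e3,np.degrees(rr[2]).round(2))
    return p
def rect(l,w,z=0): return [[l/2,w/2,z],[l/2,-w/2,z],[-l/2,-w/2,z],[-l/2,w/2,z]]
E
cat > m0.py <<'E'
from fit import *
A=lambda p:dict(enumerate(px(p,6,212,145))); D=lambda p:dict(enumerate(px(p,6,175,150)))
t=rect(.095,.032)
# order: far(+x) left(+y), far right, near right, near left
fit("pale",t,A([(61,377),(130,385),(101,582),(33,577)]),D([(470,138),(430,173),(295,80),(335,48)]),[.5,0,.01,0])
fit("light",t,A([(455,67),(520,74),(496,266),(428,257)]),D([(523,550),(475,597),(322,474),(368,433)]),[.6,-.1,.01,0])
fit("dark",t,A([(230,402),(290,378),(376,556),(318,584)]),D([(360,225),(352,272),(163,258),(175,208)]),[.5,0,.01,.4])
C=lambda p:px(p,8,335,172);E=lambda p:px(p,7,120,235)
jt=[(-.0475,.016,0),(-.0475,-.016,0)]
# jig bed corners: local
b=[(-.085,.077,0),(-.085,-.038,0),(.065,.077,0),(.065,-.038,0)]
fit("bed(z)",b,dict(enumerate(C([(32,458),(350,549),(138,52)]))),dict(enumerate(E([(320,35),(42,212),(548,332)]))),[.5,-.3,.018,-.2])
sl=[(.008,-.038,0),(-.008,-.038,0),(.008,-.074,0),(-.008,-.074,0)]
sl=[(x+.035,y,z) for x,y,z in sl]
fit("sleeve top",sl,dict(enumerate(C([(460,190),(455,235),(562,217),(548,262)]))),dict(enumerate(E([(210,460),(185,425),(117,528),(90,492)]))),[.55,-.3,.04,-.2])
fit("jigtile bare end",[(-.0475,.016,0),(-.0475,-.016,0),(0,.016,0),(0,-.016,0)],dict(zip((0,1),C([(220,388),(312,415)]))),dict(zip((0,1),E([(237,181),(160,234)]))),[.55,-.3,.03,-.2])
B=lambda p:px(p,7,86,178);F=lambda p:px(p,8,240,97)
tp=[[(163,82),(258,93),(214,340),(116,327)],[(303,99),(399,111),(356,360),(260,347)],[(444,118),(540,130),(499,380),(402,368)],[(585,137),(682,150),(640,398),(544,385)]]
sc=[[(625,188),(574,236),(381,132),(435,88)],[(544,260),(492,305),(297,197),(352,155)],[(459,332),(402,382),(210,266),(270,222)],[(374,409),(315,458),(119,338),(184,293)]]
m=[];tt=[];ss=[]
for k,y in enumerate((.087,.029,-.029,-.087)):
    m+=[(a,bb+y,0) for a,bb,_ in rect(.103,.040)]; tt+=tp[k]; ss+=sc[k]
fit("tray",m,dict(enumerate(B(tt))),dict(enumerate(F(ss))),[.5,.3,.006,0])
E
python3 m0.py
```

```text
pale xyz mm [460.0408  95.2878  11.3419] yaw -8.55 rms px 0.35 | top only [459.4606  94.6181] -8.23
light xyz mm [606.7055 -92.3971  11.4143] yaw -9.32 rms px 0.38 | top only [606.1896 -93.0872] -9.16
dark xyz mm [458.549   -7.2368  11.8307] yaw 25.08 rms px 0.62 | top only [457.5986  -8.469 ] 24.33
bed(z) xyz mm [ 499.2333 -317.4865   17.1178] yaw -18.17 rms px 0.36 | top only [ 499.1992 -317.9881] -17.68
sleeve top xyz mm [ 498.7817 -316.8031   41.1948] yaw -16.78 rms px 0.53 | top only [ 497.7431 -318.2678] -16.75
jigtile bare end xyz mm [ 503.5781 -311.9273   29.0217] yaw -17.14 rms px 0.28 | top only [ 502.8211 -313.2406] -17.78
tray xyz mm [501.1425 326.9059   8.7101] yaw -8.62 rms px 0.36 | top only [500.5524 326.309 ] -8.47
```

```bash
cat > go.py <<'E'
"""go.py x y ztcp yaw (mm, deg): tool-axis deltas from measured pose"""
import sys,numpy as np
from plant import monitor
from scipy.spatial.transform import Rotation as R
s=monitor.read_state(); x,y,z,yaw=map(float,sys.argv[1:5])
r=R.from_euler("xyz",s["ee_rot"],degrees=True)
d=np.array([x,y,z])/1e3-s["ee_pos"]; d=R.from_euler("xyz",[180,0,s["ee_rot"][2]],degrees=True).inv().apply(d)
turn=-((yaw-s["ee_rot"][2]+180)%360-180)
print("t%.1f"%s["time"],"at",(s["ee_pos"]*1e3).round(1),s["ee_rot"].round(2),"delta mm",(d*1e3).round(1),"turn %.2f"%turn,"F",s["force"].round(1),"w %.4f g %.0f"%(s["grip_width"],s["grasp_force"]),"j",s["joint_pos"].round(0))
E
python3 go.py 450 100 300 72.7
```

```text
t0.1 at [165.8 550.  302.8] [-1.7988e+02 -2.0000e-02  1.6323e+02] delta mm [-402.  -348.8    2.8] turn 90.53 F [-0.8  0.8  0.4] w 0.0853 g 0 j [65. 12. 88. -0. 80. -9.]
```

Careful with the scale: turns go in shares of 180 degrees. That gives: 90 degrees / 180 = 0.5.

```bash
python3 -m crank '{"steps":[[-0.4,-0.35,0.02,0.5,0.045],[-0.4,-0.35,0.02,0.5,0.045],[-0.4,-0.35,0.02,0.5,0.045],[-0.4,-0.35,0.02,0.5,0.045],[-0.4,-0.35,0.02,0.5,0.045],[-0.4,-0.35,0.02,0.5,0.045],[-0.4,-0.35,0.02,0.5,0.045],[-0.4,-0.35,0.02,0.5,0.045]]}' 20; python3 go.py 515 -384 200 72.7
```

```text
time: 0.9
ee_pos: [0.3784, 0.2098, 0.2886]
ee_rot: [-180.0, -0.0, 94.1]
force: [1.2, 0.8, -0.3]
grip_width: 0.0446
grasp_force: 0.0
t0.9 at [378.4 209.8 288.6] [-1.800e+02 -1.000e-02  9.412e+01] delta mm [-602.1   93.6   88.6] turn 21.42 F [ 1.2  0.8 -0.3] w 0.0446 g 0 j [ 18.  -5. 108.   0.  77.  13.]
```

Scaled: 21.4 degrees / 180 = 0.1189.

```bash
python3 -m crank '{"steps":[[-0.6,0.09,0.05,0.1189,0.045],[-0.6,0.09,0.05,0.1189,0.045],[-0.6,0.09,0.05,0.1189,0.045],[-0.6,0.09,0.05,0.1189,0.045],[-0.6,0.09,0.05,0.1189,0.045],[-0.6,0.09,0.05,0.1189,0.045],[-0.6,0.09,0.05,0.1189,0.045],[-0.6,0.09,0.05,0.1189,0.045]]}' >/dev/null;  python3 go.py 515 -384 200 72.7
```

```text
t1.7 at [ 467.5 -178.7  255.5] [-1.7998e+02 -2.0000e-02  7.3040e+01] delta mm [-182.5  105.4   55.5] turn 0.34 F [0.9 0.7 0.5] w 0.0452 g 0 j [-31.   5. 102.   0.  73. -14.]
```

Scaled: 0.3 degrees / 180 = 0.0017.

```bash
python3 -m crank '{"steps":[[-0.1825,0.1054,0.1055,0.0017,0.045],[-0.1825,0.1054,0.1055,0.0017,0.045],[-0.1825,0.1054,0.1055,0.0017,0.045],[-0.1825,0.1054,0.1055,0.0017,0.045],[-0.1825,0.1054,0.1055,0.0017,0.045],[-0.1825,0.1054,0.1055,0.0017,0.045],[-0.1825,0.1054,0.1055,0.0017,0.045]]}' >/dev/null;  python3 go.py 515 -384 91 72.7
python3 - <<'E'
from plant import imaging
from crop import *
a=[]
t=imaging.grab_frame("top")["color"];s=imaging.grab_frame("scene")["color"]
np.savez("c1.npz",t=t,s=s)
im=np.hstack([crop(t,340,172,80,80,5),crop(s,110,220,80,80,5)]);cv2.imwrite("pics/g.png",im)
E
```

```text
t2.4 at [ 514.6 -381.9  148.9] [-1.7984e+02 -1.0000e-01  7.2700e+01] delta mm [-1.9  1.  57.9] turn -0.00 F [1.2 0.2 0.4] w 0.0447 g 0 j [-44.  29.  85.   0.  66. -27.]
```

View pics/g.png

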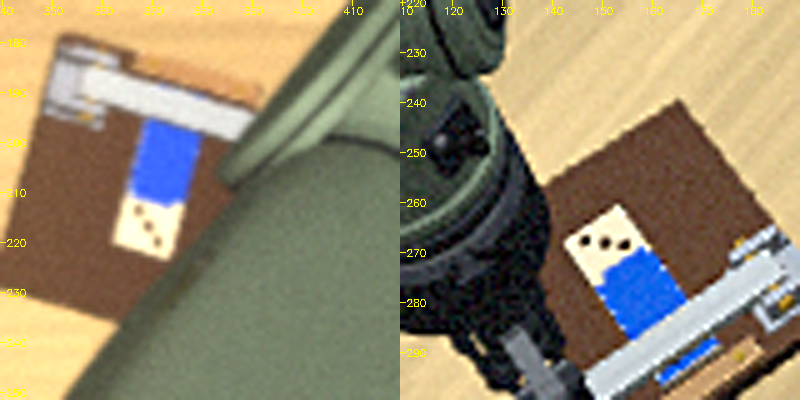

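```bash
python3 -m crank '{"steps":[[-0.001,0.001,0.03,0,0.045],[-0.001,0.001,0.05,0,0.045],[-0.001,0.001,0.058,0,0.045],[-0.001,0.001,0.058,0,0.045]]}' 20; python3 -m crank '{"steps":[[0,0,0,0,0.01],[0,0,0,0,0.01],[0,0,0,0,0.01],[0,0,0,0,0.01]]}' 25; python3 go.py 515 -384 91 72.7
```

```text
time: 2.9
ee_pos: [0.5157, -0.3816, 0.092]
ee_rot: [-179.9, -0.1, 72.8]
force: [-0.5, 0.4, -0.3]
grip_width: 0.0449
grasp_force: 0.0
time: 3.3
ee_pos: [0.5163, -0.3836, 0.0944]
ee_rot: [180.0, 0.0, 72.7]
force: [-3.2, 1.9, 6.5]
grip_width: 0.0151
grasp_force: 27.0
t3.3 at [ 516.3 -383.6   94.4] [1.7995e+02 2.0000e-02 7.2720e+01] delta mm [-0.7 -1.1  3.4] turn 0.02 F [-3.2  1.9  6.5] w 0.0151 g 27 j [-44.  33.  86.   0.  61. -27.]
```

```bash
python3 -m crank '{"steps":[[0.0009,0,-0.0142,0,0.01],[0.0035,0,-0.0282,0,0.01],[0.008,0,-0.0418,0,0.01],[0.014,0,-0.0547,0,0.01],[0.0216,0,-0.0667,0,0.01],[0.0306,0,-0.0777,0,0.01],[0.041,0,-0.0875,0,0.01],[0.0524,0,-0.096,0,0.01]]}'; python3 -m crank '{"steps":[[0,0,0,0,0.01],[0.002,0,-0.001,0,0.01]]}';python3 - <<'E'
from plant import imaging
from crop import *
t=imaging.grab_frame("top")["color"];s=imaging.grab_frame("scene")["color"]
im=np.hstack([crop(t,340,172,80,80,5),crop(s,110,220,80,80,5)]);cv2.imwrite("pics/h.png",im)
E
```

```text
time: 4.1
ee_pos: [0.5323, -0.3327, 0.1894]
ee_rot: [179.9, 0.1, 72.8]
force: [6.6, -1.4, -8.5]
grip_width: 0.0158
grasp_force: 24.5
time: 4.3
ee_pos: [0.5329, -0.3312, 0.1904]
ee_rot: [179.9, 0.1, 72.8]
force: [5.0, -1.8, -3.7]
grip_width: 0.0155
grasp_force: 25.4
```

View pics/h.png

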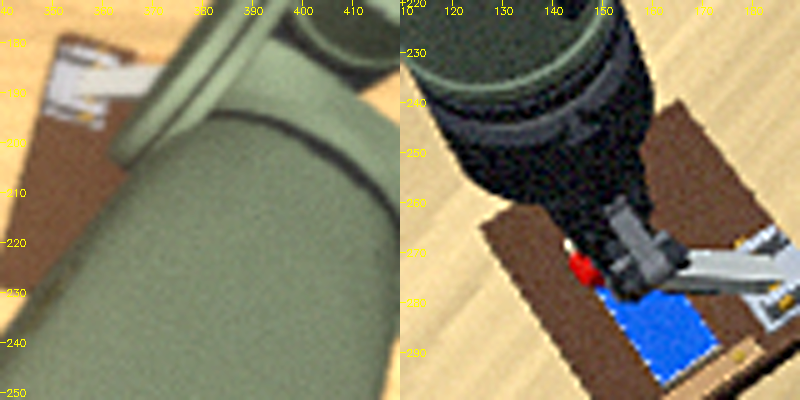

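```bash
python3 -m crank '{"steps":[[0,0,0,0,0.045],[0,0,0,0,0.045],[0,0,0,0,0.045],[0,0,-0.03,0,0.045],[0,0,-0.065,0,0.045],[0,0,-0.07,0,0.045],[0,0,-0.07,0,0.045]]}';python3 go.py 477.2 -304.4 200 162.5; python3 - <<'E'
from plant import imaging
from crop import *
t=imaging.grab_frame("top")["color"];s=imaging.grab_frame("scene")["color"]
im=np.hstack([crop(t,340,172,80,80,5),crop(s,110,220,80,80,5)]);cv2.imwrite("pics/h2.png",im)
E
```

```text
time: 5.1
ee_pos: [0.5325, -0.3321, 0.2614]
ee_rot: [179.8, 0.1, 72.7]
force: [-0.0, -0.4, -0.9]
grip_width: 0.045
grasp_force: 0.0
t5.1 at [ 532.5 -332.1  261.4] [1.7983e+02 9.0000e-02 7.2750e+01] delta mm [ 10.  -61.   61.4] turn -89.75 F [-0.  -0.4 -0.9] w 0.0450 g 0 j [-40.  20.  83.  -0.  77. -23.]
```

Scaled: -89.7 degrees / 180 = -0.4983.

```bash
python3 -m crank '{"steps":[[0.01,-0.061,0,-0.4983,0.045],[0.01,-0.061,0,-0.4983,0.045],[0.01,-0.061,0,-0.4983,0.045],[0.01,-0.061,0,-0.4983,0.045],[0.01,-0.061,0,-0.4983,0.045],[0.01,-0.061,0,-0.4983,0.045],[0.01,-0.061,0,-0.4983,0.045],[0.01,-0.061,0,-0.4983,0.042]]}' >/dev/null;python3 go.py 477.2 -304.4 120 162.5; python3 - <<'E'
from plant import imaging
from crop import *
t=imaging.grab_frame("top")["color"];s=imaging.grab_frame("scene")["color"]
im=np.hstack([crop(t,340,172,80,80,5),crop(s,110,220,80,80,5)]);cv2.imwrite("pics/i.png",im)
E
```

```text
t6.0 at [ 475.8 -302.9  257. ] [180.    -0.27 141.88] delta mm [ -2.   -0.3 137. ] turn -20.62 F [-0.4 -0.3 -0.5] w 0.0418 g 0 j [-41.  13.  93.  -0.  75. -93.]
```

View pics/i.png

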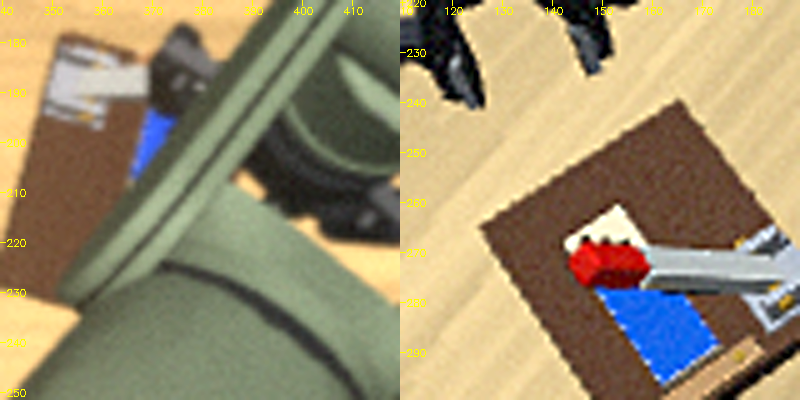

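```bash
python3 - <<'E'
from fit import *
a=np.radians(-17.5);c,s=np.cos(a),np.sin(a)
for th in (.8,.9,1.,1.05):
    P=[]
    for r in (93,129):
        x,y,z=35,55-r*np.cos(th),34.5+r*np.sin(th); P.append([.4992+(c*x-s*y)/1e3,-.3175+(s*x+c*y)/1e3,z/1e3])
    q=(proj(S,np.array(P))-[109.5,219.5])*5+[400,0];print(th,q.round(0).tolist())
E
```

```text
0.8 [[615.0, 298.0], [550.0, 308.0]]
0.9 [[627.0, 282.0], [566.0, 285.0]]
1.0 [[639.0, 266.0], [584.0, 262.0]]
1.05 [[646.0, 258.0], [594.0, 250.0]]
```

Scaled: -20.6 degrees / 180 = -0.1144.

```bash
python3 -m crank '{"steps":[[-0.002,0,0.03,-0.1144,0.042],[-0.002,0,0.06,-0.1144,0.042],[-0.002,0,0.1,-0.1144,0.042],[-0.002,0,0.137,-0.1144,0.042],[-0.002,0,0.15,-0.1144,0.042],[-0.002,0,0.152,-0.1144,0.042],[-0.002,0,0.152,-0.1144,0.042]]}' ;python3 go.py 477.2 -304.4 95 162.5; python3 - <<'E'
from plant import imaging
from crop import *
s=imaging.grab_frame("scene")["color"];t=imaging.grab_frame("top")["color"]
im=np.hstack([crop(t,340,172,80,80,5),crop(s,110,220,80,80,5)]);cv2.imwrite("pics/j.png",im)
E
```

```text
time: 6.8
ee_pos: [0.4788, -0.3053, 0.108]
ee_rot: [-180.0, 0.0, 162.1]
force: [0.3, -0.7, 0.2]
grip_width: 0.0422
grasp_force: 0.0
t6.8 at [ 478.8 -305.3  108. ] [-1.7998e+02  4.0000e-02  1.6206e+02] delta mm [ 1.8  0.4 13. ] turn -0.44 F [ 0.3 -0.7  0.2] w 0.0422 g 0 j [ -41.   24.   98.   -0.   58. -113.]
```

View pics/j.png

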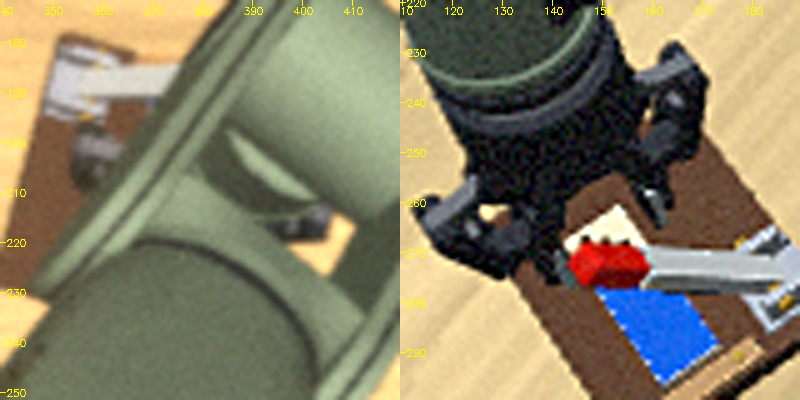

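Scaled: -0.4 degrees / 180 = -0.0022.

```bash
python3 -m crank '{"steps":[[0.001,0,0.006,-0.0022,0.042],[0.001,0,0.01,-0.0022,0.042],[0.001,0,0.01,-0.0022,0.042]]}'|grep -E "pos|force:" ; for i in 1; do python3 -m crank '{"steps":[[0,0,0.002,0,0.042],[0,0,0.002,0,0.042]]}' |grep -E "pos|force:"; done; python3 -m crank '{"steps":[[0,0,0.002,0,0.042],[0,0,0.002,0,0.042]]}' |grep -E "pos|force:"
```

```text
ee_pos: [0.4772, -0.3044, 0.0973]
force: [-0.1, -0.7, -0.5]
grasp_force: 0.0
ee_pos: [0.4774, -0.3045, 0.0953]
force: [0.1, 0.6, -0.6]
grasp_force: 0.0
ee_pos: [0.4773, -0.3045, 0.0932]
force: [-0.3, -0.2, 0.6]
grasp_force: 0.0
```

```bash
python3 -m crank '{"steps":[[0,0,0.0015,0,0.042],[0,0,0.0015,0,0.042]]}' |grep -E "pos|force:"; python3 -m crank '{"steps":[[0,0,0.0015,0,0.042],[0,0,0.0015,0,0.042]]}' |grep -E "pos|force:";
```

```text
ee_pos: [0.4774, -0.3045, 0.0918]
force: [0.4, 0.1, -0.3]
grasp_force: 0.0
ee_pos: [0.4773, -0.3045, 0.0903]
force: [-0.3, -0.1, -0.2]
grasp_force: 0.0
```

```bash
python3 -m crank '{"steps":[[0,0,0.0015,0,0.042],[0,0,0.0015,0,0.042]]}' |grep -E "pos|force:"; python3 -m crank '{"steps":[[0,0,0.0015,0,0.042],[0,0,0.0015,0,0.042]]}' |grep -E "pos|force:";
```

```text
ee_pos: [0.4776, -0.3047, 0.089]
force: [0.1, -0.1, -0.7]
grasp_force: 0.0
ee_pos: [0.4776, -0.3047, 0.0889]
force: [-2.7, 1.5, 9.1]
grasp_force: 4.5
```

```bash
python3 -m crank '{"steps":[[0,0,-0.005,0,0.042],[0,0,-0.005,0,0.042]]}' |grep -E "pos|force:"; python3 -m crank '{"steps":[[0,0,0,0,0.025],[0,0,0,0,0.025],[0,0,0,0,0.025],[0,0,0,0,0.025]]}' 30;
```

```text
ee_pos: [0.4779, -0.305, 0.0932]
force: [0.3, -1.4, -0.2]
grasp_force: 0.0
time: 9.0
ee_pos: [0.4778, -0.3049, 0.0929]
ee_rot: [-180.0, 0.0, 162.5]
force: [-0.8, 0.5, 5.3]
grip_width: 0.0309
grasp_force: 30.3
```

```bash
python3 -m crank '{"steps":[[0.008,0,0,0,0.025],[0.018,0,0,0,0.025],[0.028,0,0,0,0.025],[0.038,0,0,0,0.025],[0.048,0,0,0,0.025],[0.058,0,0,0,0.025],[0.068,0,0,0,0.025],[0.068,0,0,0,0.025]]}';  python3 - <<'E'
from plant import imaging
from crop import *
s=imaging.grab_frame("scene")["color"];t=imaging.grab_frame("top")["color"]
im=np.hstack([crop(t,340,172,80,80,5),crop(s,110,220,80,80,5)]);cv2.imwrite("pics/k.png",im)
E
```

```text
time: 9.8
ee_pos: [0.4109, -0.2837, 0.0927]
ee_rot: [180.0, -0.1, 162.5]
force: [-0.9, -0.1, 8.0]
grip_width: 0.0313
grasp_force: 30.6
```

View pics/k.png

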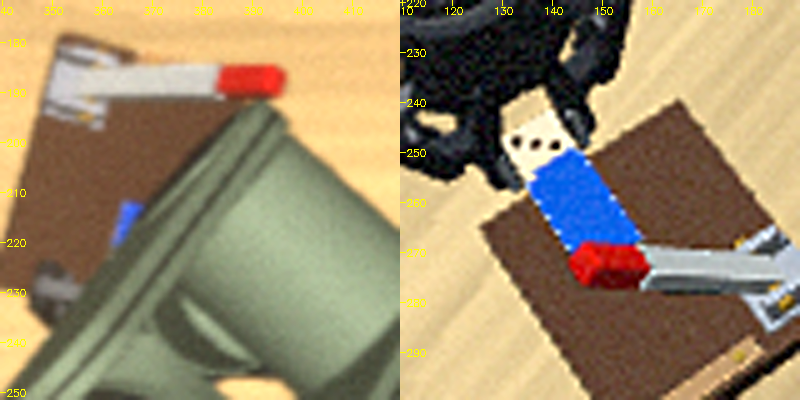

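```bash
python3 -m crank '{"steps":[[0,0,-0.01,0,0.025],[0,0,-0.03,0,0.025],[0,0,-0.06,0,0.025],[0,0,-0.09,0,0.025],[0,0,-0.09,0,0.025]]}' 40; python3 go.py 470.8 302.1 170 171.45
```

```text
time: 10.4
ee_pos: [0.4133, -0.2851, 0.1858]
ee_rot: [-179.9, 0.2, 162.5]
force: [0.3, -0.1, -0.2]
grip_width: 0.0303
grasp_force: 40.2
t10.4 at [ 413.3 -285.1  185.8] [-179.85    0.23  162.54] delta mm [121.3 577.4  15.8] turn -8.91 F [ 0.3 -0.1 -0.2] w 0.0303 g 40 j [ -44.   11.  105.   -0.   64. -117.]
```

Scaled: -7 degrees / 180 = -0.0389.

```bash
python3 -m crank '{"steps":[[0.004,0.02,0,0,0.025],[0.012,0.055,0,-0.0056,0.025],[0.02,0.1,0,-0.0111,0.025],[0.03,0.145,0,-0.0167,0.025],[0.04,0.19,0,-0.0222,0.025],[0.05,0.235,0,-0.0278,0.025],[0.06,0.28,0,-0.0333,0.025],[0.068,0.32,0,-0.0389,0.025]]}'|grep grip; python3 go.py 470.8 302.1 170 171.45
```

```text
grip_width: 0.0306
t11.2 at [441.2  43.6 180.7] [-179.96   -0.32  169.6 ] delta mm [ 17.5 259.6  10.7] turn -1.85 F [ 2.   0.3 -1.1] w 0.0306 g 40 j [ -6.   4. 113.  -0.  63. -85.]
```

Careful with the scale: turns go in shares of 180 degrees. That gives: -1.8 degrees / 180 = -0.01.

```bash
python3 -m crank '{"steps":[[0.004,0.045,0,-0.0017,0.025],[0.007,0.09,0,-0.0033,0.025],[0.01,0.135,0,-0.0056,0.025],[0.013,0.18,0,-0.0072,0.025],[0.016,0.22,0,-0.0089,0.025],[0.0175,0.244,0.005,-0.01,0.025],[0.0175,0.244,0.01,-0.01,0.025],[0.0175,0.244,0.01,-0.01,0.025]]}'|grep grip; python3 go.py 470.8 302.1 100 171.45
```

```text
grip_width: 0.0309
t12.0 at [468.5 283.7 169.7] [-179.76   -0.33  171.4 ] delta mm [ 0.5 18.5 69.7] turn -0.05 F [-0.2  0.5 -1.1] w 0.0309 g 40 j [ 22.  17.  99.  -0.  64. -59.]
```

```bash
python3 -m crank '{"steps":[[0.0005,0.012,0.01,0,0.025],[0.0005,0.0185,0.04,0,0.025],[0.0005,0.0185,0.065,0,0.025],[0.0005,0.0185,0.07,0,0.025],[0.0005,0.0185,0.07,0,0.025],[0.0005,0.0185,0.07,0,0.025]]}'|grep grip; python3 go.py 470.8 302.1 82 171.45
```

```text
grip_width: 0.0308
t12.6 at [474.  302.8 103.3] [1.7996e+02 7.0000e-02 1.7128e+02] delta mm [ 3.1 -1.2 21.3] turn -0.17 F [ 0.8 -0.9 -0.6] w 0.0308 g 40 j [ 24.  24.  99.  -0.  57. -58.]
```

Scaled: -0.2 degrees / 180 = -0.0011.

```bash
python3 -m crank '{"steps":[[0.003,-0.001,0.005,-0.0011,0.025],[0.003,-0.001,0.012,-0.0011,0.025],[0.003,-0.001,0.018,-0.0011,0.025],[0.003,-0.001,0.018,-0.0011,0.025]]}'|grep grip; python3 go.py 470.8 302.1 82 171.45;python3 -m crank '{"steps":[[0,0,0.002,0,0.025],[0,0,0.002,0,0.025]]}'; python3 go.py 470.8 302.1 81 171.45
```

```text
grip_width: 0.0307
t13.0 at [469.3 302.   83.4] [-1.7993e+02 -1.0000e-01  1.7152e+02] delta mm [-1.4  0.3  1.4] turn 0.07 F [ 0.2 -0.7 -0.9] w 0.0307 g 40 j [ 24.  26.  99.   0.  55. -58.]
time: 13.2
ee_pos: [0.4701, 0.3024, 0.0823]
ee_rot: [-180.0, -0.0, 171.5]
force: [-0.4, -0.6, -0.1]
grip_width: 0.0307
grasp_force: 40.2
t13.2 at [470.1 302.4  82.3] [-1.7999e+02 -1.0000e-02  1.7153e+02] delta mm [-0.7 -0.2  1.3] turn 0.08 F [-0.4 -0.6 -0.1] w 0.0307 g 40 j [ 24.  26.  99.  -0.  55. -58.]
```

```bash
python3 -m crank '{"steps":[[0,0,0.001,0,0.025],[0,0,0.001,0,0.025]]}'|grep -E "pos|force"; python3 -m crank '{"steps":[[0,0,0.001,0,0.025],[0,0,0.001,0,0.025]]}'|grep -E "pos|force"; python3 - <<'E'
from plant import imaging
from crop import *
s=imaging.grab_frame("scene")["color"];t=imaging.grab_frame("top")["color"]
im=np.vstack([crop(t,86,178,120,70,4),crop(s,230,95,120,75,4)]);cv2.imwrite("pics/l.png",im)
E
```

```text
ee_pos: [0.4702, 0.3024, 0.0815]
force: [0.1, 0.2, 0.0]
grasp_force: 40.2
ee_pos: [0.4704, 0.3025, 0.081]
force: [-0.9, -0.6, 3.6]
grasp_force: 40.6
```

```bash
python3 -m crank '{"steps":[[0,0,0,0,0.042],[0,0,0,0,0.042],[0,0,0,0,0.042],[0,0,-0.01,0,0.042],[0,0,-0.04,0,0.042],[0,0,-0.08,0,0.042],[0,0,-0.1,0,0.042],[0,0,-0.1,0,0.042]]}' 40; python3 go.py 459 -7.5 150 204.8
```

```text
time: 14.5
ee_pos: [0.4728, 0.3036, 0.1855]
ee_rot: [179.7, 0.5, 171.5]
force: [0.6, -0.1, 0.6]
grip_width: 0.0421
grasp_force: 0.0
t14.5 at [472.8 303.6 185.5] [179.7    0.47 171.52] delta mm [ -32.2 -309.8   35.5] turn -33.28 F [ 0.6 -0.1  0.6] w 0.0421 g 0 j [ 24.  17.  97.   0.  66. -58.]
```

Scaled: -33 degrees / 180 = -0.1833.

```bash
python3 -m crank '{"steps":[[-0.032,-0.31,0,-0.1833,0.042],[-0.032,-0.31,0,-0.1833,0.042],[-0.032,-0.31,0,-0.1833,0.042],[-0.032,-0.31,0,-0.1833,0.042],[-0.032,-0.31,0,-0.1833,0.042],[-0.032,-0.31,0,-0.1833,0.042],[-0.032,-0.31,0,-0.1833,0.042],[-0.032,-0.31,0,-0.1833,0.042]]}' >/dev/null; python3 go.py 458.3 -7.6 100 204.7;  python3 - <<'E'
from plant import imaging
from crop import *
s=imaging.grab_frame("scene")["color"];t=imaging.grab_frame("top")["color"];np.savez("c2.npz",s=s,t=t)
im=np.hstack([crop(t,130,180,70,60,6),crop(s,238,105,62,60,6)]);cv2.imwrite("pics/l.png",im);print(im.shape)
E
```

```text
t15.3 at [455.5 -12.2 179.8] [-1.7999e+02 -9.0000e-02 -1.5580e+02] delta mm [-4.5  3.  79.8] turn -0.50 F [-0.7  0.4 -0.8] w 0.0418 g 0 j [ -12.    6.  111.   -0.   63. -127.]
(360, 792, 3)
```

View pics/l.png

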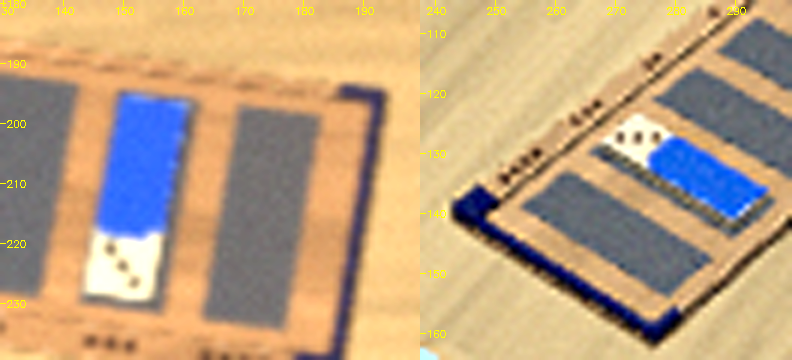

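```bash
cat > tf.py <<'E'
from fit import *
TR=(501.1,326.7,np.radians(-8.55))
def tray(p):
    d=np.array(p[:2])*1e3-TR[:2];c,s=np.cos(TR[2]),np.sin(TR[2])
    print("  in tray: x %.1f y %.1f rot %.1f"%(c*d[0]+s*d[1],-s*d[0]+c*d[1],np.degrees(p[3]-TR[2])))
E
python3 - <<'E'
from tf import *
t=rect(.095,.032)
A=px([(118,91),(190,101),(155,301),(83,293)],6,130,180);D=px([(348,190),(315,220),(178,148),(213,115)],6,238,105)
tray(fit("mid",t,dict(enumerate(A)),dict(enumerate(D)),[.5,.3,.015,-.15]))
p=fit("mid toponly",t,dict(enumerate(A)),{},[.5,.3,.0174,-.15])
E
```

```text
mid xyz mm [497.1076 297.544   16.626 ] yaw -7.92 rms px 0.3 | top only [497.0016 297.4322] -8.34
  in tray: x 0.4 y -29.4 rot 0.6
mid toponly xyz mm [494.983  294.5016  29.3135] yaw -8.32 rms px 0.23 | top only [494.983  294.5016] -8.32
```

Scaled: -0.5 degrees / 180 = -0.0028.

```bash
python3 go.py 458.3 -7.6 100 204.7; python3 -m crank '{"steps":[[0,0,0.03,-0.0028,0.042],[0,0,0.07,-0.0028,0.042],[0,0,0.08,-0.0028,0.042],[0,0,0.08,-0.0028,0.042]]}' >/dev/null; python3 go.py 458.3 -7.6 74.5 204.7
```

```text
t15.4 at [455.5  -9.3 179.8] [ 1.7992e+02 -6.0000e-02 -1.5560e+02] delta mm [-3.3  0.4 79.8] turn -0.30 F [-0.5  0.6  0.3] w 0.0421 g 0 j [ -12.    6.  111.    0.   63. -127.]
t15.8 at [454.1  -7.4  98.5] [ 179.78   -0.27 -154.87] delta mm [-3.7 -1.9 24. ] turn 0.43 F [ 0.7 -0.3  0.7] w 0.0419 g 0 j [ -12.   14.  114.    0.   52. -127.]
```

Scaled: 0.4 degrees / 180 = 0.0022.

```bash
python3 -m crank '{"steps":[[-0.0037,-0.0019,0,0.0022,0.042],[-0.0037,-0.0019,0.012,0.0022,0.042],[-0.0037,-0.0019,0.021,0.0022,0.042],[-0.0037,-0.0019,0.0235,0.0022,0.042],[-0.0037,-0.0019,0.0235,0.0022,0.042]]}' |grep -E "force"; python3 go.py 458.3 -7.6 74.5 204.7;  python3 -m crank '{"steps":[[0,0,0,0,0.025],[0,0,0,0,0.025],[0,0,0,0,0.025],[0,0,0,0,0.025]]}' 40;python3 go.py 458.3 -7.6 74.5 204.7;
```

```text
force: [0.2, 0.2, 0.2]
grasp_force: 0.0
t16.3 at [459.8  -9.1  76.5] [ 1.7995e+02 -6.0000e-02 -1.5538e+02] delta mm [0.7 1.9 2. ] turn -0.08 F [0.2 0.2 0.2] w 0.0421 g 0 j [ -12.   17.  113.    0.   49. -127.]
time: 16.7
ee_pos: [0.4605, -0.0092, 0.0772]
ee_rot: [-180.0, 0.0, -155.4]
force: [-0.2, 0.1, 0.8]
grip_width: 0.0306
grasp_force: 39.7
t16.7 at [460.5  -9.2  77.2] [-1.7998e+02  3.0000e-02 -1.5538e+02] delta mm [1.3 2.4 2.7] turn -0.08 F [-0.2  0.1  0.8] w 0.0306 g 40 j [ -12.   17.  113.   -0.   49. -127.]
```

```bash
python3 -m crank '{"steps":[[0,0,-0.02,0,0.025],[0,0,-0.05,0,0.025],[0,0,-0.08,0,0.025],[0,0,-0.08,0,0.025]]}' |grep grip; python3 go.py 489.5 240.5 120 171.45
```

```text
grip_width: 0.0302
t17.1 at [463.4  -9.7 161.1] [-179.68    0.43 -155.37] delta mm [-128.   216.6   41.1] turn 33.18 F [1.6 0.4 0. ] w 0.0302 g 40 j [ -12.    8.  111.    0.   60. -127.]
```

Scaled: 33.1 degrees / 180 = 0.1839.

```bash
python3 -m crank '{"steps":[[-0.01,0.02,0,0.0167,0.025],[-0.03,0.055,0,0.05,0.025],[-0.055,0.095,0,0.0833,0.025],[-0.08,0.135,0,0.1222,0.025],[-0.105,0.175,0,0.1556,0.025],[-0.12,0.205,0.01,0.1833,0.025],[-0.127,0.2155,0.02,0.1839,0.025],[-0.127,0.2155,0.025,0.1839,0.025]]}' |grep grip;  python3 -m crank '{"steps":[[0,0,0.01,0,0.025],[0,0,0.015,0,0.025],[0,0,0.015,0,0.025]]}' |grep grip; python3 go.py 489.5 240.5 90 171.45
```

```text
grip_width: 0.0301
grip_width: 0.0302
t18.2 at [485.2 238.  115.7] [-1.7991e+02 -1.5000e-01  1.7142e+02] delta mm [-3.9  3.1 25.7] turn -0.03 F [-0.5 -0.5 -0.4] w 0.0302 g 40 j [ 17.  21. 101.  -0.  58. -64.]
```

```bash
python3 -m crank '{"steps":[[-0.0039,0.0031,0,0,0.025],[-0.0039,0.0031,0.012,0,0.025],[-0.0039,0.0031,0.024,0,0.025],[-0.0039,0.0031,0.026,0,0.025],[-0.0039,0.0031,0.026,0,0.025],[-0.0039,0.0031,0.026,0,0.025]]}' |grep grip; python3 go.py 489.5 240.5 84.5 171.45
```

```text
grip_width: 0.0303
t18.8 at [490.2 242.3  90.8] [-1.7999e+02 -1.0000e-02  1.7153e+02] delta mm [ 0.5 -1.8  6.3] turn 0.08 F [0.6 0.1 0.4] w 0.0303 g 40 j [ 17.  24. 101.  -0.  55. -64.]
```

```bash
python3 -m crank '{"steps":[[0.0005,-0.0017,0,0,0.025],[0.0005,-0.0017,0.004,0,0.025],[0.0005,-0.0017,0.006,0,0.025],[0.0005,-0.0017,0.006,0,0.025],[0.0005,-0.0017,0.006,0,0.025]]}' |grep -E "pos|force:";python3 go.py 489.5 240.5 84.5 171.45;  python3 -m crank '{"steps":[[0,0,0.0015,0,0.025],[0,0,0.0015,0,0.025]]}' |grep -E "pos|force:"
```

```text
ee_pos: [0.4894, 0.2406, 0.0849]
force: [-0.1, 0.6, -0.9]
grasp_force: 39.8
t19.3 at [489.4 240.6  84.9] [-1.7999e+02 -1.0000e-02  1.7152e+02] delta mm [-0.1 -0.1  0.4] turn 0.07 F [-0.1  0.6 -0.9] w 0.0303 g 40 j [ 17.  24. 101.   0.  54. -64.]
ee_pos: [0.4894, 0.2406, 0.0834]
force: [-0.3, 0.6, -0.6]
grasp_force: 39.8
```

```bash
python3 -m crank '{"steps":[[0,0,0.001,0,0.025],[0,0,0.001,0,0.025]]}' |grep -E "pos|force:";  python3 -m crank '{"steps":[[0,0,0.0005,0,0.025],[0,0,0.0005,0,0.025]]}' |grep -E "pos|force:"
```

```text
ee_pos: [0.4896, 0.2406, 0.0832]
force: [-1.5, -0.8, 5.0]
grasp_force: 40.4
ee_pos: [0.4895, 0.2406, 0.0832]
force: [-3.3, -2.3, 8.4]
grasp_force: 40.8
```

```bash
python3 -m crank '{"steps":[[0,0,-0.0008,0,0.042],[0,0,-0.0008,0,0.042],[0,0,-0.0008,0,0.042],[0,0,-0.01,0,0.042],[0,0,-0.04,0,0.042],[0,0,-0.06,0,0.042],[0,0,-0.06,0,0.042]]}' 40 |grep grip; python3 go.py 459.8 95 110 171.6
```

```text
grip_width: 0.0423
t20.6 at [492.1 241.5 145.8] [179.8    0.41 171.53] delta mm [  10.4 -149.6   35.8] turn -0.07 F [ 1.2 -0.   0.4] w 0.0423 g 0 j [ 17.  19. 100.   0.  61. -64.]
```

```bash
python3 -m crank '{"steps":[[0.0104,-0.15,0,0,0.042],[0.0104,-0.15,0,0,0.042],[0.0104,-0.15,0.01,0,0.042],[0.0104,-0.15,0.04,0,0.042],[0.0104,-0.15,0.04,0,0.042],[0.0104,-0.15,0.04,0,0.042]]}' |grep grip; python3 go.py 459.8 95 74.5 171.6
```

```text
grip_width: 0.042
t21.2 at [456.3  93.9 101.3] [-1.7999e+02 -1.5000e-01  1.7151e+02] delta mm [-3.3  1.6 26.8] turn -0.09 F [0.7 0.7 0. ] w 0.0420 g 0 j [  1.  15. 112.   0.  53. -81.]
```

```bash
python3 -m crank '{"steps":[[0,0,0,0,0.042],[0,0,0,0,0.042]]}' |grep grip; python3 go.py 459.8 95 74.5 171.6
```

```text
grip_width: 0.0416
t21.4 at [458.2  94.7 103.1] [1.7997e+02 1.4000e-01 1.7163e+02] delta mm [-1.5  0.6 28.6] turn 0.03 F [ 0.8  0.  -0.1] w 0.0416 g 0 j [  1.  15. 112.   0.  53. -81.]
```

```bash
python3 -m crank '{"steps":[[-0.0015,0.0005,0.012,0,0.042],[-0.0015,0.0005,0.022,0,0.042],[-0.0015,0.0005,0.0285,0,0.042],[-0.0015,0.0005,0.0285,0,0.042],[-0.0015,0.0005,0.0285,0,0.042]]}' |grep force; python3 go.py 459.8 95 74.5 171.6
```

```text
force: [-0.5, 0.2, 0.9]
grasp_force: 0.0
t21.9 at [458.3  94.1  73. ] [-1.7999e+02 -7.0000e-02  1.7153e+02] delta mm [-1.3  1.1 -1.5] turn -0.07 F [-0.5  0.2  0.9] w 0.0416 g 0 j [  1.  18. 112.   0.  49. -81.]
```

```bash
python3 -m crank '{"steps":[[-0.001,0.001,-0.002,0,0.042],[-0.001,0.001,-0.002,0,0.042],[-0.001,0.001,-0.002,0,0.025],[-0.001,0.001,-0.002,0,0.025],[-0.001,0.001,-0.002,0,0.025],[-0.001,0.001,-0.002,0,0.025]]}' 40|grep -E "force|grip"; python3 go.py 459.8 95 74.5 171.6; python3 -m crank '{"steps":[[0,0,-0.02,0,0.025],[0,0,-0.05,0,0.025],[0,0,-0.08,0,0.025],[0,0,-0.08,0,0.025]]}' |grep grip;  python3 go.py 514.0 412.7 140 171.45
```

```text
force: [-1.1, -0.1, 5.7]
grip_width: 0.0301
grasp_force: 39.9
t22.5 at [460.5  94.9  76.3] [1.7998e+02 9.0000e-02 1.7152e+02] delta mm [ 0.7 -0.   1.8] turn -0.08 F [-1.1 -0.1  5.7] w 0.0301 g 40 j [  1.  18. 112.   0.  50. -80.]
grip_width: 0.0304
t22.9 at [462.7  95.  159.3] [179.92   0.5  171.53] delta mm [ -3.9 321.8  19.3] turn 0.08 F [ 0.7  0.2 -0.2] w 0.0304 g 40 j [  1.   9. 110.  -0.  60. -80.]
```

```bash
python3 -m crank '{"steps":[[0,0.02,0,0,0.025],[-0.001,0.055,0,0,0.025],[-0.001,0.1,0,0,0.025],[-0.002,0.145,0,0,0.025],[-0.003,0.19,0,0,0.025],[-0.003,0.235,0,0,0.025],[-0.004,0.28,0,0,0.025],[-0.004,0.31,0,0,0.025]]}' |grep grip;  python3 -m crank '{"steps":[[0,0.008,0,0,0.025],[0,0.01,0.015,0,0.025],[0,0.01,0.03,0,0.025],[0,0.01,0.035,0,0.025],[0,0.01,0.035,0,0.025]]}' |grep grip; python3 go.py 514.7 412.6 90 171.45
```

```text
grip_width: 0.0306
grip_width: 0.0303
t24.2 at [509.6 408.5 117.6] [-179.78   -0.25  171.43] delta mm [-4.4  4.8 27.6] turn -0.02 F [-0.5 -0.8 -0.4] w 0.0303 g 40 j [ 31.  32.  84.  -0.  64. -50.]
```

```bash
python3 -m crank '{"steps":[[-0.003,0.004,0.01,0,0.025],[-0.003,0.004,0.02,0,0.025],[-0.003,0.004,0.025,0,0.025],[-0.003,0.004,0.025,0,0.025],[-0.003,0.004,0.025,0,0.025]]}' |grep grip; python3 go.py 514.7 412.6 84 171.45
```

```text
grip_width: 0.0303
t24.7 at [514.4 414.3  95.3] [-1.7999e+02 -1.0000e-02  1.7152e+02] delta mm [-0.5 -1.6 11.3] turn 0.07 F [-0.4  0.6  0.8] w 0.0303 g 40 j [ 31.  35.  83.  -0.  62. -50.]
```

```bash
python3 -m crank '{"steps":[[-0.0005,-0.0016,0.005,0,0.025],[-0.0005,-0.0016,0.01,0,0.025],[-0.0005,-0.0016,0.0115,0,0.025],[-0.0005,-0.0016,0.0115,0,0.025],[-0.0005,-0.0016,0.0115,0,0.025]]}' |grep force:; python3 go.py 514.7 412.6 84 171.45; python3 -m crank '{"steps":[[0,0,0.001,0,0.025],[0,0,0.001,0,0.025]]}' |grep -E "pos|force:"; python3 -m crank '{"steps":[[0,0,0.001,0,0.025],[0,0,0.001,0,0.025]]}' |grep -E "pos|force:"
```

```text
force: [0.6, 0.2, -0.4]
grasp_force: 39.9
t25.2 at [514.7 412.7  84. ] [180.    -0.   171.52] delta mm [ 0.  -0.1 -0. ] turn 0.07 F [ 0.6  0.2 -0.4] w 0.0306 g 40 j [ 31.  35.  84.   0.  61. -50.]
ee_pos: [0.5148, 0.4127, 0.0831]
force: [-0.5, -0.1, 0.5]
grasp_force: 39.9
ee_pos: [0.5149, 0.4128, 0.0824]
force: [-0.8, 0.1, 2.0]
grasp_force: 40.1
```

Contact. Release, then go for the light tile (606.5, -92.7), yaw -9.2 → 170.8.

```bash
python3 -m crank '{"steps":[[0,0,0,0,0.042],[0,0,0,0,0.042],[0,0,0,0,0.042],[0,0,-0.01,0,0.042],[0,0,-0.04,0,0.042],[0,0,-0.07,0,0.042],[0,0,-0.08,0,0.042]]}' 40 |grep grip; python3 go.py 606.5 -92.7 140 170.8
```

```text
grip_width: 0.042
t26.3 at [516.8 414.  166.8] [179.71   0.34 171.53] delta mm [-163.4 -487.9   26.8] turn 0.73 F [ 0.1 -0.2  0.5] w 0.0420 g 0 j [ 31.  29.  82.   0.  68. -50.]
```

Scaled: 0.7 degrees / 180 = 0.0039.

```bash
python3 -m crank '{"steps":[[-0.164,-0.488,0,0.0039,0.042],[-0.164,-0.488,0,0.0039,0.042],[-0.164,-0.488,0,0.0039,0.042],[-0.164,-0.488,0,0.0039,0.042],[-0.164,-0.488,0,0.0039,0.042],[-0.164,-0.488,0,0.0039,0.042],[-0.164,-0.488,0,0.0039,0.042],[-0.164,-0.488,0,0.0039,0.042]]}' |grep grip; python3 -m crank '{"steps":[[-0.036,-0.108,0,0,0.042],[-0.036,-0.108,0,0,0.042],[-0.036,-0.108,0,0,0.042],[-0.036,-0.108,0.01,0,0.042],[-0.036,-0.108,0.03,0,0.042]]}' |grep grip;python3 go.py 606.5 -92.7 100 170.8
```

```text
grip_width: 0.042
grip_width: 0.0415
t27.6 at [604.1 -93.  132.6] [1.7997e+02 1.7000e-01 1.7079e+02] delta mm [-2.4  0.7 32.6] turn -0.01 F [ 1.  -0.3  0. ] w 0.0415 g 0 j [-17.  27.  91.   0.  62. -98.]
```

```bash
python3 -m crank '{"steps":[[-0.0024,0.0005,0.015,0,0.042],[-0.0024,0.0005,0.03,0,0.042],[-0.0024,0.0005,0.03,0,0.042],[-0.0024,0.0005,0.03,0,0.042]]}' |grep grip;python3 go.py 606.5 -92.7 75 170.8; python3 - <<'E'
from plant import imaging
import numpy as np
s=imaging.grab_frame("scene")["color"];t=imaging.grab_frame("top")["color"];np.savez("c3.npz",s=s,t=t)
E
```

```text
grip_width: 0.042
t28.0 at [605.3 -92.4 101.3] [ 1.7998e+02 -9.0000e-02  1.7090e+02] delta mm [-1.2 -0.2 26.3] turn 0.10 F [ 0.   0.6 -0. ] w 0.0420 g 0 j [-17.  29.  91.   0.  60. -98.]
```

```bash
python3 -m crank '{"steps":[[-0.001,0,0.012,0,0.042],[-0.001,0,0.022,0,0.042],[-0.001,0,0.026,0,0.042],[-0.001,0,0.026,0,0.042]]}' |grep force; python3 go.py 606.5 -92.7 75 170.8
```

```text
force: [0.7, 0.4, -0.5]
grasp_force: 0.0
t28.5 at [605.6 -93.3  74.5] [ 1.7998e+02 -1.7000e-01  1.7082e+02] delta mm [-0.8  0.8 -0.5] turn 0.02 F [ 0.7  0.4 -0.5] w 0.0421 g 0 j [-17.  32.  91.  -0.  57. -98.]
```

```bash
python3 -m crank '{"steps":[[-0.0005,0.0005,-0.001,0,0.042],[-0.0005,0.0005,-0.001,0,0.025],[-0.0005,0.0005,-0.001,0,0.025],[-0.0005,0.0005,-0.001,0,0.025],[-0.0005,0.0005,-0.001,0,0.025]]}' 40|grep -E "force|grip"; python3 go.py 606.5 -92.7 74.5 171.6; python3 -m crank '{"steps":[[0,0,-0.02,0,0.025],[0,0,-0.05,0,0.025],[0,0,-0.08,0,0.025],[0,0,-0.08,0,0.025]]}' |grep grip;  python3 go.py 505.6 355.4 140 171.45
```

```text
force: [0.8, -0.5, 2.5]
grip_width: 0.0299
grasp_force: 39.9
t29.0 at [607.8 -93.3  77.7] [-1.7999e+02  9.0000e-02  1.7082e+02] delta mm [1.4 0.4 3.2] turn -0.78 F [ 0.8 -0.5  2.5] w 0.0299 g 40 j [-17.  32.  91.   0.  57. -98.]
grip_width: 0.03
t29.4 at [610.2 -94.  162. ] [-179.93    0.54  170.83] delta mm [174.9 427.   22. ] turn -0.62 F [ 0.7 -0.5 -0.9] w 0.0300 g 40 j [-17.  25.  89.   0.  65. -98.]
```

Scaled: -0.6 degrees / 180 = -0.0033.

```bash
python3 -m crank '{"steps":[[0.008,0.02,0,0,0.025],[0.024,0.055,0,0,0.025],[0.04,0.098,0,0,0.025],[0.057,0.14,0,0,0.025],[0.074,0.182,0,-0.0017,0.025],[0.091,0.224,0,-0.0033,0.025],[0.108,0.266,0,-0.0033,0.025],[0.125,0.308,0,-0.0033,0.025]]}' |grep grip;  python3 -m crank '{"steps":[[0.017,0.042,0,0,0.025],[0.034,0.084,0,0,0.025],[0.045,0.11,0,0,0.025],[0.048,0.118,0,0,0.025],[0.048,0.118,0.01,0,0.025],[0.048,0.118,0.03,0,0.025],[0.048,0.118,0.035,0,0.025],[0.048,0.118,0.035,0,0.025]]}' |grep grip; python3 go.py 506.7 355.2 95 171.45
```

```text
grip_width: 0.0303
grip_width: 0.0298
t31.0 at [502.2 352.5 119.6] [-179.82   -0.22  171.32] delta mm [-4.   3.3 24.6] turn -0.13 F [-0.4  0.2 -0.6] w 0.0298 g 40 j [ 27.  28.  90.  -0.  62. -54.]
```

```bash
python3 -m crank '{"steps":[[-0.003,0.003,0.01,0,0.025],[-0.003,0.003,0.02,0,0.025],[-0.003,0.003,0.025,0,0.025],[-0.003,0.003,0.025,0,0.025],[-0.003,0.003,0.025,0,0.025]]}' |grep grip; python3 go.py 506.7 355.2 85 171.45
```

```text
grip_width: 0.0298
t31.5 at [506.4 357.2  96.8] [-1.7999e+02 -1.0000e-02  1.7143e+02] delta mm [-0.6 -1.9 11.8] turn -0.02 F [-0.9  0.5 -0.2] w 0.0298 g 40 j [ 27.  30.  90.   0.  60. -54.]
```

```bash
python3 -m crank '{"steps":[[-0.0006,-0.0019,0.005,0,0.025],[-0.0006,-0.0019,0.01,0,0.025],[-0.0006,-0.0019,0.012,0,0.025],[-0.0006,-0.0019,0.012,0,0.025],[-0.0006,-0.0019,0.012,0,0.025]]}' |grep force:; python3 go.py 506.7 355.2 85 171.45; python3 -m crank '{"steps":[[0,0,0.001,0,0.025],[0,0,0.001,0,0.025]]}' |grep -E "pos|force:"; python3 -m crank '{"steps":[[0,0,0.0008,0,0.025],[0,0,0.0008,0,0.025]]}' |grep -E "pos|force:"
```

```text
force: [0.1, -1.1, -0.2]
grasp_force: 39.8
t32.0 at [506.8 355.3  84.9] [-179.99   -0.    171.43] delta mm [ 0.1 -0.1 -0.1] turn -0.02 F [ 0.1 -1.1 -0.2] w 0.0303 g 40 j [ 27.  31.  90.  -0.  58. -54.]
ee_pos: [0.5069, 0.3553, 0.0841]
force: [-0.6, -0.3, -1.4]
grasp_force: 39.8
ee_pos: [0.507, 0.3553, 0.0837]
force: [-0.2, -0.7, 2.5]
grasp_force: 40.1
```

```bash
python3 -m crank '{"steps":[[0,0,0,0,0.042],[0,0,0,0,0.042],[0,0,0,0,0.042],[0,0,-0.01,0,0.042],[0,0,-0.04,0,0.042],[0,0,-0.08,0,0.042],[0,0,-0.11,0,0.042],[0,0,-0.12,0,0.042]]}' 40 |grep grip; python3 -m crank '{"steps":[[0.05,-0.35,-0.03,0,0.042],[0.05,-0.35,-0.03,0,0.042],[0.05,-0.35,-0.03,0,0.042],[0.05,-0.35,-0.03,0,0.042],[0.05,-0.35,-0.03,0,0.042],[0.05,-0.35,-0.03,0,0.042],[0.05,-0.35,-0.03,0,0.042],[0.05,-0.35,-0.03,0,0.042]]}' |grep pos; python3 -m crank '{"steps":[[0,0,0,0,0.042],[0,0,0,0,0.042]]}' |grep pos; python3 - <<'E'
from plant import imaging
from crop import *
s=imaging.grab_frame("scene")["color"];t=imaging.grab_frame("top")["color"];np.savez("c4.npz",s=s,t=t)
im=np.vstack([np.hstack([crop(t,90,178,110,70,4),crop(s,240,97,90,70,4)]),np.hstack([crop(t,205,140,120,80,3),crop(s,120,150,146,160,3)[:240]])[:, :800]]);cv2.imwrite("pics/m.png",im);print(im.shape)
a=np.hstack([crop(t,92,180,105,65,7)]);cv2.imwrite("pics/n.png",a)
E
```

```text
grip_width: 0.0417
ee_pos: [0.4036, 0.0127, 0.2329]
ee_pos: [0.4052, 0.0173, 0.2328]Traceback (most recent call last):
  File "<stdin>", line 4, in <module>
    return _nx.concatenate(arrs, 0, dtype=dtype, casting=casting)
           ~~~~~~~~~~~~~~~^^^^^^^^^^^^^^^^^^^^^^^^^^^^^^^^^^^^^^^
ValueError: all the input array dimensions except for the concatenation axis must match exactly, but along dimension 1, the array at index 0 has size 800 and the array at index 1 has size 798
```

I've viewed 14 pictures, so the remaining checks are by image code: fit a 3D tile box to the changed pixels in both views, and check that the other objects haven't moved.

```bash
cat > chk.py <<'E'
from tf import *
import cv2
from scipy.optimize import minimize
N=np.load("c4.npz"); K=8
def box(p,z0=.0086,h=.009):
    x,y,a=p;c,s=np.cos(a),np.sin(a)
    m=np.array([(i*.0475,j*.016,k) for i in(-1,1) for j in(-1,1) for k in(z0,z0+h)])
    return np.c_[x+c*m[:,0]-s*m[:,1],y+s*m[:,0]+c*m[:,1],m[:,2]]
def mask(cam,old,new,g):
    d=np.abs(old.astype(float)-new).sum(2); uv=proj(cam,box(g)); x0,y0=(uv.min(0)-7).astype(int); x1,y1=(uv.max(0)+8).astype(int)
    d=cv2.resize(cv2.GaussianBlur(d[y0:y1,x0:x1],(0,0),.5),None,fx=K,fy=K,interpolation=cv2.INTER_CUBIC)
    return (d>40).astype(np.uint8),(x0,y0)
def cost(p,cam,m,o):
    uv=(proj(cam,box(p))-o+.5)*K-.5; h=cv2.convexHull((uv*16).astype(np.int32)); r=np.zeros_like(m)
    cv2.fillConvexPoly(r,h,1,shift=4); return (r!=m).sum()/K/K
for n,y in (("pale",87),("light",29),("mid",-29),("dark",-87)):
    for cam,k,nm in((T,"t","top"),(S,"s","scene")):
        g=np.array([.5011-y*np.sin(TR[2])/1e3,.3267+y*np.cos(TR[2])/1e3,TR[2]])
        m,o=mask(cam,cam["color"],N[k],g)
        sim=np.vstack([g,g+[.004,0,0],g+[0,.004,0],g+[0,0,.05]])
        r=minimize(cost,g,args=(cam,m,o),method="Nelder-Mead",options=dict(initial_simplex=sim,xatol=1e-5,fatol=.01))
        print(n,nm,"mismatch px %.1f of %.0f"%(r.fun,m.sum()/K/K),end=""); tray([r.x[0],r.x[1],0,r.x[2]])
# untouched things: change in their old regions, top and scene
for nm,P in (("green",(.6,.09)),("redclay",(.6,0)),("stone",(.46,-.1)),("pale spot",(.46,.095))):
    for cam,k in((T,"t"),(S,"s")):
        u,v=proj(cam,np.array([[*P,.01]]))[0].astype(int); a=cam["color"][v-18:v+18,u-18:u+18].astype(float);b=N[k][v-18:v+18,u-18:u+18]
        print(nm,k,(u,v),"changed px",(np.abs(a-b).sum(2)>60).sum())
E
python3 chk.py
```

```text
pale top mismatch px 119.7 of 547  in tray: x 0.5 y 88.2 rot -0.3
pale scene mismatch px 275.7 of 466  in tray: x -0.5 y 90.7 rot -0.2
light top mismatch px 241.4 of 665  in tray: x 1.2 y 30.3 rot 0.1
light scene mismatch px 486.5 of 693  in tray: x 0.0 y 33.4 rot -0.2
mid top mismatch px 181.0 of 597  in tray: x -0.6 y -28.3 rot -1.3
mid scene mismatch px 482.0 of 699  in tray: x -1.6 y -25.0 rot -1.4
dark top mismatch px 131.1 of 502  in tray: x -1.7 y -86.7 rot -1.0
dark scene mismatch px 253.7 of 473  in tray: x -1.3 y -83.3 rot 1.3
green t (np.int64(226), np.int64(175)) changed px 2
green s (np.int64(276), np.int64(188)) changed px 0
redclay t (np.int64(258), np.int64(174)) changed px 0
redclay s (np.int64(260), np.int64(209)) changed px 0
stone t (np.int64(294), np.int64(223)) changed px 354
stone s (np.int64(198), np.int64(212)) changed px 19
pale spot t (np.int64(224), np.int64(224)) changed px 955
pale spot s (np.int64(237), np.int64(168)) changed px 291
```

```bash
cat > chk2.py <<'E'
exec(open("chk.py").read().split("for n,y in")[0])
def face(p,z=.0176):
    x,y,a=p;c,s=np.cos(a),np.sin(a);m=np.array(rect(.095,.032));return np.c_[x+c*m[:,0]-s*m[:,1],y+s*m[:,0]+c*m[:,1],m[:,0]*0+z]
def run(cam,img,g,z):
    W=lambda lx,ly:proj(cam,np.array([[g[0]+np.cos(g[2])*lx-np.sin(g[2])*ly,g[1]+np.sin(g[2])*lx+np.cos(g[2])*ly,z]]))[0]
    smp=lambda q:np.median(img[int(round(q[1]))-1:int(round(q[1]))+2,int(round(q[0]))-1:int(round(q[0]))+2].reshape(-1,3),0)
    gl,ba=smp(W(.02,0)),np.percentile(np.array([smp(W(-.042,0)),smp(W(-.036,.012)),smp(W(-.036,-.012)),smp(W(-.028,.01))]),70,axis=0)
    pad=np.median(cam["color"][tuple(np.round([W(u,0)[::-1] for u in np.linspace(-.04,.04,9)]).astype(int).T)],0)
    uv=proj(cam,face(g,z)); x0,y0=(uv.min(0)-5).astype(int); x1,y1=(uv.max(0)+6).astype(int)
    c=cv2.resize(img[y0:y1,x0:x1].astype(np.float32),None,fx=K,fy=K,interpolation=cv2.INTER_CUBIC)
    # project each colour on the pad->colour axis, half-way threshold
    f=lambda col:((c-pad)@(col-pad))/((col-pad)@(col-pad))
    m=((f(gl)>.5)&(np.linalg.norm(c-gl,axis=2)<.6*np.linalg.norm(gl-pad)))|((f(ba)>.5))
    lim=np.zeros(m.shape,np.uint8); q=proj(cam,face(g,z)); q=q.mean(0)+(q-q.mean(0))*1.0
    cv2.fillConvexPoly(lim,((q-[x0,y0]+.5)*K).astype(np.int32),1); lim=cv2.dilate(lim,np.ones((3*K,3*K),np.uint8))
    m=cv2.morphologyEx((m&(lim>0)).astype(np.uint8),cv2.MORPH_CLOSE,np.ones((2*K,2*K),np.uint8))
    m=cv2.morphologyEx(m,cv2.MORPH_OPEN,np.ones((2*K,2*K),np.uint8))
    def cost(p):
        h=((proj(cam,face(p,z))-[x0,y0]+.5)*K-.5)*16; r=np.zeros_like(m); cv2.fillConvexPoly(r,h.astype(np.int32),1,shift=4); return (r!=m).sum()/K/K
    sim=np.vstack([g,g+[.003,0,0],g+[0,.003,0],g+[0,0,.04]])
    r=minimize(cost,g,method="Nelder-Mead",options=dict(initial_simplex=sim,xatol=1e-5,fatol=.01))
    return r,m.sum()/K/K,gl,ba,pad
for n,y in (("pale",87),("light",29),("mid",-29),("dark",-87)):
    for cam,k,nm in((T,"t","top"),(S,"s","scene")):
        g=np.array([.5011-y*np.sin(TR[2])/1e3,.3267+y*np.cos(TR[2])/1e3,TR[2]])
        r,a,gl,ba,pad=run(cam,N[k],g,.0176)
        print(n,nm,"mism %.0f of %.0f"%(r.fun,a),gl,ba,pad,end=""); tray([r.x[0],r.x[1],0,r.x[2]])
E
python3 chk2.py
```

```text
pale top mism 15 of 390 [169. 204. 202.] [206.  196.3 160.2] [73. 71. 73.]  in tray: x -0.5 y 86.1 rot -0.1
pale scene mism 41 of 214 [133. 168. 179.] [173.1 165.  140.1] [65. 67. 73.]  in tray: x -1.1 y 89.5 rot -1.1
light top mism 10 of 386 [ 83. 144. 199.] [199.4 188.  150.8] [73. 73. 73.]  in tray: x 0.3 y 28.0 rot -0.2
light scene mism 56 of 241 [ 67. 125. 180.] [175.3 165.3 142.2] [63. 68. 71.]  in tray: x 1.7 y 31.4 rot -2.0
mid top mism 20 of 376 [ 34.  72. 176.] [200.  188.1 151.2] [73. 72. 72.]  in tray: x -1.0 y -30.3 rot -1.6
mid scene mism 48 of 246 [ 12.  66. 156.] [173.3 164.2 139.5] [63. 68. 71.]  in tray: x -0.6 y -25.5 rot 0.8
dark top mism 36 of 367 [31. 29. 60.] [195.3 183.3 146.2] [72. 70. 70.]  in tray: x -1.6 y -88.1 rot -1.1
dark scene mism 44 of 255 [ 8. 10. 62.] [177.1 169.  145. ] [65. 69. 72.]  in tray: x -0.8 y -83.1 rot 1.3
```

```bash
python3 -c "
from plant import bot
print(bot.job_done())"
```

```text
the job is handed in; nothing more can be done
None
```

The job is handed in at about 34 s. The four buff-clay blue tiles lie glaze up in the tray, palest to darkest, and the final overhead image puts each within about 1.5 mm of its pad centre. The clamp bar went up before the jig tile was slid out, and the green tile, the red-clay tile and the stone were left alone, though the arm hid the stone from the top camera at that final check.

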